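# Pull the test coupon from under the electrode rings

## Task

The test coupon holder is trapped under two keyed rings on the electrode pedestal. Take off the wide clamp ring and park it in the middle of the square white rest, park the taller ceramic spacer in the middle of the round white rest, and stand the coupon holder upright in the middle of the metal dish. Then put the spacer and, on top of it, the clamp ring back on the pedestal, centred and fully down with their lugs in the notches below; never tip the coupon holder over, and leave the vial, jar and loupe where they stand.

Things in the scene. Friction and masses are not known exactly. Their poses are not given: they have to be found in the camera images.
- pedestal: Fixed steel pedestal: flange 96 mm across, 10 high; column 54 across with a floor 36 mm up. Its rim wall (radii 19-27) rises to 42 mm with three 13 mm wide, 6 deep notches, 120 deg apart, one on +x. Origin: centre of underside, at table height; z up. At the start it carries the coupon holder (origin at 36 mm), spacer (at 42) and clamp ring (at 64), notches aligned.
- clamp_ring: Loose aluminium ring, 120 g, top of the stack: 68 mm across, bore 27, 14 thick, flat top with six dark dots. Three lugs below, 120 deg apart, one on +x: 7 mm wide, 5 deep, tip 4 wide, radii 23-30. Origin: on the axis in the flat underside (body z 0 to 14, lugs to -5). Parked on its lugs, origin is 5 mm above the rest's top; seated, 22 mm above the spacer's, in any of three turns.
- spacer: Loose white ceramic ring, 180 g, under the clamp ring: 61 mm across, bore 27, 22 tall; top 6 mm is a rim with three 13 mm notches, 120 deg apart, one on +x. Below them three lugs 7 wide, 5 deep, tip 4 wide, radii 19-27. Origin: on the axis in the flat underside (body z 0 to 22, lugs to -5). Parked on its lugs, origin is 5 mm above the rest's top; seated, 42 above the pedestal's, any turn.
- coupon_holder: Loose steel coupon holder, 70 g: disc 35 mm across, 5 thick, with an upright central stem 12 across; 36 high in all. Origin: centre of underside, z up the stem. It stands in the pedestal's 38 mm recess; at first only the stem shows, in the rings' bores, its top 6 mm below the clamp ring's top. Disc cannot pass the bores. Rings off, the stem stands 30 mm clear of the pedestal's rim.
- square_rest: Fixed square white plastic plate, 90 x 90 x 8 mm: the clamp ring's parking place. Origin: centre of the underside, on the table; top face at 8 mm.
- round_rest: Fixed round white plastic plate, 90 mm across, 8 mm thick: the spacer's parking place. Origin: centre of the underside, on the table; top face at 8 mm.
- dish: Fixed shallow round aluminium dish, 90 mm across at the rim, 13 mm high, wall 3 mm, flat inner floor 4 mm above the table. Origin: centre of the underside, on the table.
- vial: Bystander: loose small amber glass vial, 24 mm across, 42 mm high. Origin: centre of the underside.
- jar: Bystander: loose low clear plastic jar with a black lid, 36 mm across, 26 mm high. Origin: centre of the underside.
- loupe: Bystander: loose black loupe, 34 mm across at its foot, 30 mm high. Origin: centre of the underside.
Not all that is in view belongs to the job. What is shaped like the square_rest but orange or yellow is not meant.

How it is judged:
On the way, in this order (a step that is already met when the one before it is completed fails the run):
1. the clamp ring stands released on the square rest (horizontal distance between clamp_ring and square_rest below 0.012 m and z of clamp_ring in the frame of square_rest between 0.01 and 0.016 m and angle between clamp_ring's own z axis and vertical below 0.06 rad and linear speed of clamp_ring below 0.02 m/s and contact force between clamp_ring and the fingers below 0.1 N), for 0.2 s.
2. the spacer stands released on the round rest (horizontal distance between spacer and round_rest below 0.012 m and z of spacer in the frame of round_rest between 0.01 and 0.016 m and angle between spacer's own z axis and vertical below 0.06 rad and linear speed of spacer below 0.02 m/s and contact force between spacer and the fingers below 0.1 N), for 0.2 s.
3. the coupon holder stands released in the dish (horizontal distance between coupon_holder and dish below 0.015 m and z of coupon_holder in the frame of dish below 0.007 m and angle between coupon_holder's own z axis and vertical below 0.06 rad and linear speed of coupon_holder below 0.02 m/s and contact force between coupon_holder and the fingers below 0.1 N), for 0.2 s.
4. the spacer is back on the pedestal, lugs in the notches, released (horizontal distance between spacer and pedestal below 0.005 m and z of spacer in the frame of pedestal between 0.04 and 0.044 m and angle between spacer's own z axis and vertical below 0.04 rad and linear speed of spacer below 0.02 m/s and contact force between spacer and the fingers below 0.1 N), for 0.2 s.
5. the clamp ring is back on the spacer, lugs in the notches, released (horizontal distance between clamp_ring and spacer below 0.005 m and z of clamp_ring in the frame of spacer between 0.02 and 0.024 m and angle between clamp_ring's own z axis and vertical below 0.04 rad and linear speed of clamp_ring below 0.02 m/s and contact force between clamp_ring and the fingers below 0.1 N), for 0.2 s.
At the end, for the whole second after the job is handed in: Coupon holder upright on the dish floor within 15 mm of its centre; spacer on the pedestal and clamp ring on the spacer, each within 5 mm of the axis, level, within 2 mm of seated height (lugs in notches, any of three turns); all released and at rest. Rings parked within 12 mm on the way (all of step 3 and all of step 4 and all of step 5); the robot touches nothing.
It fails at once if the coupon holder was tipped over (angle between coupon_holder's own z axis and vertical above 0.6 rad).
It fails at once if the vial, jar or loupe was disturbed (moved over 20 mm or tipped) (distance of any of vial, jar, loupe from where it was at the start of the episode above 0.02 m or angle between any of vial, jar, loupe's own z axis and vertical above 0.4 rad).
It also fails if it takes over 134 s, if anything falls off the work surface, if the arm or the gripper's body presses on something with over 40 N, if the wrist force passes 120 N, or if a joint passes its speed limit or range.

## Robot

A 7-joint arm with a two-finger parallel gripper is mounted at the origin on the work surface. World frame = base frame: x ahead of the robot, y to its left, z up, the work surface at z = 0. Lengths are in m, angles in rad, forces in N, time in s.
With the tool pointing down it reaches from about 0.4 to 0.875 m from the base axis. Payload 6.5 kg.
Tool frame: the origin (TCP) lies on the centre line of the jaws, within the pads' length; the fingertips stand 19 mm ahead of it and the grasp point (between the pads) is the TCP; z points along the fingers, y is the line along which they close (so a half turn about z gives the same grasp; the last joint's range is limited). The gripper opens to 88 mm and grips with 3 to 60 N. Pads are 18 mm wide; open, the fingers measure 123 mm over their backs; the gripper's body (75 mm by 187 mm) begins 45 mm behind the grasp point.
Start: joints at [1.223, 0.536, -0.004, 1.538, 0.003, 1.067, -0.071], TCP at [0.181, -0.624, 0.258] pointing down, gripper open.
Joint ranges: [-2.7, 2.7], [-0.37, 2.16], [-1.27, 1.26], [0.24, 2.4], [-1.31, 4.45], [0.19, 1.91], [-2.76, 2.76]. Speed limits (rad/s): [2.39, 2.39, 3.14, 3.14, 3.14, 3.14, 3.14].

## Interface

Orientations are given as a 3x3 rotation matrix whose columns are the frame's x, y, z axes.
In Python, from rig import ctrl, effector, planner, vision, readout gives the robot as it stands. The module is installed in compiled form; this text tells all that it offers. Calls block until the motion is done:
- ctrl.move_ptp(position, orientation): joint-space move of the TCP to a pose.
- ctrl.move_linear(position, orientation=None, velocity=0.15): straight line of the TCP; orientation=None keeps the orientation; velocity is the mean speed in m/s.
- ctrl.move_joints(angles): joint-space move.
- effector.let_go() and effector.grab(squeeze=None): open the fingers fully, or close them until they stop; squeeze is the grip in N (None keeps the last).
- ctrl.pause(seconds).
- planner.ik(position, orientation): joint angles nearest the present ones, or None.
- vision.camera(name): name is "scene" or "top"; returns a dict with "img" (420x560x3 uint8, red, green, blue), "fx", "fy", "cx", "cy" (pixels), "R" (3x3) and "t" (3): a world point X has camera coordinates R X + t. Camera axes: x right, y down, z forward; pixel columns grow to the right and rows downward; lengths in m; the calibration is good to about 2 mm. A picture is of the moment at which its call begins. There is no depth.
A pose or a line that the arm cannot do raises ctrl.PlanningError and nothing moves.
- ctrl.finish_job(): hands the job in; it is judged then, once.
Readings, each from a call of its own:
- readout.current_time_s(): time.
- readout.current_joint_positions(): joint angles.
- readout.current_qd(): joint speeds.
- readout.current_joint_efforts(): joint torques, N m.
- readout.current_position(): TCP position.
- readout.current_eef_rot(): TCP orientation.
- readout.current_ft_force(): force on the tool from outside, world axes, zero at the start.
- readout.current_ft_torque(): the same for the moment, N m.
- readout.current_opening(): finger opening in m.
- readout.current_finger_force(): force on a finger pad.
Only numpy, scipy, OpenCV 4.12 (cv2) and the standard library are available. Lean on these libraries where they do the work, as an engineer would, in place of code of your own. Each camera call takes 0.05 s, during which the arm holds its last target. There are 200 camera calls.

## Working session

There is one attempt and no reset: what is moved stays moved. The work goes in short steps, each a Python script; the robot and the scene stay as the last script left them, time stands still between calls to the robot, and variables do not carry over. Pictures are saved under pics/ and viewed, at most 14 in all, crops included, and the job is handed in when it is done.

```bash
mkdir -p pics
python3 - <<'E'
from rig import ctrl, effector, planner, vision, readout
import cv2,numpy as np
for n in("scene","top"):
    c=vision.camera(n);cv2.imwrite(f"pics/{n}0.png",c["img"][:,:,::-1])
    print(n,c["fx"],c["fy"],c["cx"],c["cy"],np.round(c["R"],4).tolist(),np.round(c["t"],4), -c["R"].T@c["t"])
    np.savez(f"{n}0.npz",**c)
print(readout.current_time_s(),np.round(readout.current_eef_rot(),3).tolist(),readout.current_position())
E
```

```text
scene 391.16471816856085 391.16471816856085 275.4456789659829 212.43409994110158 [[0.6312, 0.7753, 0.0222], [0.4536, -0.3458, -0.8214], [-0.6291, 0.5285, -0.5699]] [-0.3219 -0.1719  1.1168] [ 0.98377606 -0.40017548  0.50245618]
top 471.698807138399 471.698807138399 276.1376178516765 208.49577062345307 [[-0.0061, -1.0, -0.0056], [-0.9968, 0.0065, -0.0798], [0.0799, 0.0051, -0.9968]] [0.0156 0.5044 0.8395] [0.43579635 0.00805161 0.87717319]
0.1 [[0.961, 0.278, -0.0], [0.278, -0.961, 0.001], [-0.0, -0.001, -1.0]] [ 0.18062879 -0.62387832  0.25695829]
```

View pics/scene0.png

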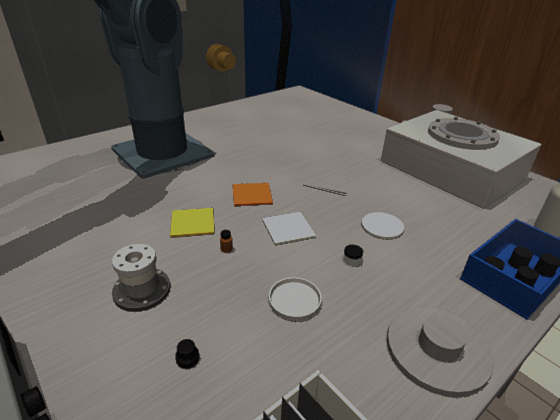

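View pics/top0.png

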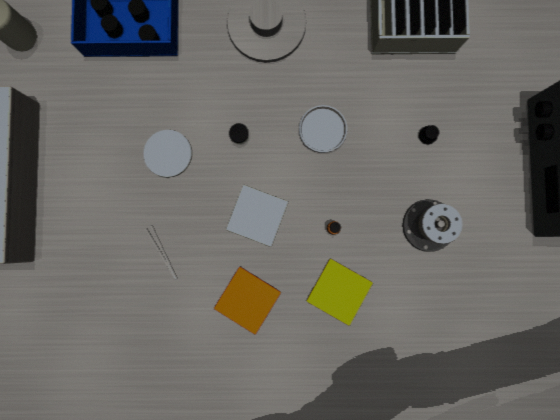

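The scene view shows the stack at (135,268), square rest (289,228), round rest (383,225), dish (295,298), vial (226,241), jar (353,255) and loupe (187,353). In the top view they are: ring (441,223), square (257,215), round (167,153), dish (322,129), vial (333,227), jar (238,133), loupe (429,134).

```bash
cat > h.py <<'E'
import numpy as np,cv2
def ray(c,px,z):
    R,t=c["R"],c["t"];o=-R.T@t
    d=R.T@np.array([(px[0]-c["cx"])/c["fx"],(px[1]-c["cy"])/c["fy"],1.])
    return (o+d*(z-o[2])/d[2])
def blob(c,seed,lo,z,win=45,hi=256,satmax=60):
    """hull of bright unsaturated blob near seed, cast on plane z -> centre of min enclosing circle, radius, minAreaRect"""
    h=cv2.cvtColor(c["img"],cv2.COLOR_RGB2HSV)
    m=((h[...,2]>=lo)&(h[...,2]<hi)&(h[...,1]<satmax)).astype(np.uint8)
    w=np.zeros_like(m);w[max(seed[1]-win,0):seed[1]+win,max(seed[0]-win,0):seed[0]+win]=1
    cs,_=cv2.findContours(m*w,cv2.RETR_EXTERNAL,cv2.CHAIN_APPROX_NONE)
    k=max(cs,key=cv2.contourArea)[:,0]
    P=np.array([ray(c,p,z)[:2] for p in k],np.float32)
    hull=cv2.convexHull(P)
    M=cv2.moments(hull*1000);ctr=np.array([M["m10"],M["m01"]])/M["m00"]/1000
    return ctr,2*np.sqrt(M["m00"]/np.pi)/1000,cv2.minAreaRect(hull)
E
python3 - <<'E'
from h import *
T=dict(np.load("top0.npz"));S=dict(np.load("scene0.npz"))
for n,c,l in (("top",T,dict(sq=(257,215),rd=(167,153),dish=(322,129),ring=(441,223))),("sc",S,dict(sq=(289,228),rd=(383,225),dish=(295,298),ring=(135,258)))):
    h=cv2.cvtColor(c["img"],cv2.COLOR_RGB2HSV)
    for k,p in l.items():
        z=dict(sq=.008,rd=.008,dish=.013,ring=.078)[k]
        for lo in (110,130,150):
            try:
                b=blob(c,p,lo,z,win=30 if (k=='ring') else 45);print(n,k,lo,np.round(b[0],4),"diam",round(b[1],4),np.round(b[2][1],4),round(b[2][2],1), h[p[1],p[0]])
            except Exception as e: print(n,k,lo,e)
for n,pt,ps,z in(("vial",(333,227),(226,235),.042),("jar",(238,133),(353,250),.026),("loupe",(430,132),(187,345),.03)):
    print(n,np.round(ray(T,pt,z),3),np.round(ray(S,ps,z),3))
for nm,c,(x,y,w) in(("t",T,(432,225,35)),("s",S,(140,268,40))):
    cv2.imwrite(f"pics/crop{nm}.png",cv2.resize(c["img"][y-w:y+w,x-w:x+w,::-1],(400,400),interpolation=2))
a,b=cv2.imread("pics/cropt.png"),cv2.imread("pics/crops.png");cv2.imwrite("pics/ped.png",np.hstack([a,b]))
E
```

```text
top sq 110 [0.4954 0.0489] diam 0.1857 [0.1657 0.1648] 89.6 [105  24 148]
top sq 130 [0.4938 0.0485] diam 0.1 [0.0901 0.0889] 68.8 [105  24 148]
top sq 150 [0.4925 0.048 ] diam 0.0919 [0.083  0.0838] 68.7 [105  24 148]
top rd 110 [0.6126 0.2169] diam 0.189 [0.1705 0.1678] 0.3 [105  24 150]
top rd 130 [0.6116 0.2164] diam 0.0873 [0.0872 0.0861] 0.5 [105  24 150]
top rd 150 [0.5984 0.2109] diam 0.0106 [0.011  0.0115] 36.9 [105  24 150]
top dish 110 [ 0.6548 -0.0728] diam 0.1886 [0.1669 0.1687] 89.5 [106  22 148]
top dish 130 [ 0.6507 -0.074 ] diam 0.0792 [0.0762 0.0796] 89.0 [106  22 148]
top dish 150 [ 0.6314 -0.0677] diam 0.021 [0.019  0.0269] 69.6 [106  22 148]
top ring 110 [ 0.4746 -0.2658] diam 0.1126 [0.1024 0.1   ] 89.6 [ 15  12 131]
top ring 130 [ 0.4733 -0.2691] diam 0.0652 [0.0649 0.0643] 43.8 [ 15  12 131]
top ring 150 [nan nan] diam 0.0 [0. 0.] 0.0 [ 15  12 131]
sc sq 110 [0.4807 0.0668] diam 0.272 [0.2005 0.3471] 43.9 [108   8 169]
sc sq 130 [0.4807 0.0668] diam 0.272 [0.2005 0.3471] 43.9 [108   8 169]
sc sq 150 [0.4935 0.0478] diam 0.0998 [0.0881 0.0898] 69.1 [108   8 169
[... 262 characters left out ...]
 [0.1707 0.2026] 52.3 [ 60   3 164]
sc dish 130 [ 0.6441 -0.0672] diam 0.1975 [0.1707 0.2026] 52.3 [ 60   3 164]
sc dish 150 [ 0.653 -0.075] diam 0.0878 [0.0876 0.088 ] 26.2 [ 60   3 164]
sc ring 110 [ 0.4608 -0.2633] diam 0.1261 [0.0985 0.1548] 70.5 [ 13  17 138]
sc ring 130 [ 0.4603 -0.2633] diam 0.1257 [0.0985 0.1548] 70.5 [ 13  17 138]
sc ring 150 [ 0.4722 -0.2683] diam 0.0652 [0.0652 0.0634] 52.4 [ 13  17 138]
vial [ 0.469 -0.088  0.042] [ 0.477 -0.095  0.042]
jar [0.643 0.082 0.026] [0.643 0.08  0.026]
loupe [ 0.642 -0.269  0.03 ] [ 0.642 -0.269  0.03 ]h.py:15: RuntimeWarning: invalid value encountered in divide
  M=cv2.moments(hull*1000);ctr=np.array([M["m10"],M["m01"]])/M["m00"]/1000
```

View pics/ped.png

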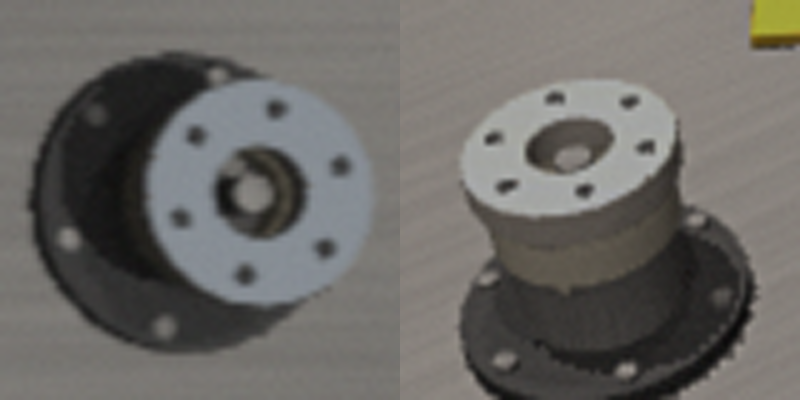

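Both views agree within about 1.5 mm and the sizes check out. I'll keep one tool yaw throughout, so returning to the grasp poses re-seats the keys. Next I check IK at all poses, then move the clamp ring.

```bash
cat >> h.py <<'E'
from rig import ctrl,effector,planner,vision,readout
D=np.array([[1.,0,0],[0,-1,0],[0,0,-1]])
PED=np.array([.4728,-.2687]);SQ=np.array([.4935,.0481]);RD=np.array([.611,.216]);DI=np.array([.653,-.0745])
HI=.19
def go(xy,z): ctrl.move_ptp([*xy,z],D)
def lin(xy,z,v=.15): ctrl.move_linear([*xy,z],D,velocity=v)
def st(s): print(s,"t",round(readout.current_time_s(),1),np.round(readout.current_position(),4),"open",round(readout.current_opening(),4),"F",np.round(readout.current_ft_force(),1))
def pick(xy,z,N=35):
    go(xy,HI); lin(xy,z+.03,.25); lin(xy,z,.06); st("down"); effector.grab(N); st("gripped"); lin(xy,z+.04,.08); lin(xy,HI,.25); st("lifted")
def place(xy,z):
    go(xy,HI); lin(xy,z+.02,.25); lin(xy,z+.001,.04); st("placed"); effector.let_go(); lin(xy,z+.03,.1); lin(xy,HI,.3); st("clear")
def shot(n):
    c=vision.camera(n[:-1]);cv2.imwrite(f"pics/{n}.png",c["img"][:,:,::-1]);np.savez(f"{n}.npz",**c);return c
E
python3 - <<'E'
from h import *
for xy in(PED,SQ,RD,DI):
    for z in (.034,HI): print(xy,z,np.round(planner.ik(np.array([*xy,z]),D),2))
pick(PED,.064+.017); place(SQ,.013+.017)
c=shot("top1");shot("scene1")
E
```

```text
[ 0.4728 -0.2687] 0.034 [ 0.47  0.7  -0.05  1.93  0.07  0.51 -1.19]
[ 0.4728 -0.2687] 0.19 [ 0.51  0.45 -0.1   1.88  0.06  0.82 -1.19]
[0.4935 0.0481] 0.034 [-0.03  0.66 -0.2   2.05  0.28  0.46 -2.01]
[0.4935 0.0481] 0.19 [ 0.23  0.42 -0.52  1.97  0.28  0.82 -2.01]
[0.611 0.216] 0.034 [-0.24  0.84 -0.24  1.64  0.28  0.7  -2.19]
[0.611 0.216] 0.19 [-0.06  0.67 -0.52  1.57  0.38  1.   -2.26]
[ 0.653  -0.0745] 0.034 [ 0.11  0.83 -0.1   1.62  0.11  0.69 -1.61]
[ 0.653  -0.0745] 0.19 [ 0.18  0.63 -0.2   1.56  0.15  0.96 -1.64]
down t 2.9 [ 0.4728 -0.2687  0.0809] open 0.0881 F [ 0.8  0.1 -0. ]
gripped t 3.4 [ 0.473  -0.2687  0.0812] open 0.0677 F [-0.7  1.2  2.3]
lifted t 4.4 [ 0.4728 -0.2687  0.1902] open 0.0675 F [ 0.2  0.9 -1.7]
placed t 7.0 [0.4934 0.0481 0.0309] open 0.0672 F [ 0.8 -0.3 -1.8]
clear t 8.5 [0.4932 0.048  0.1898] open 0.0882 F [-0.5 -0.3 -0.6]
```

View pics/scene1.png

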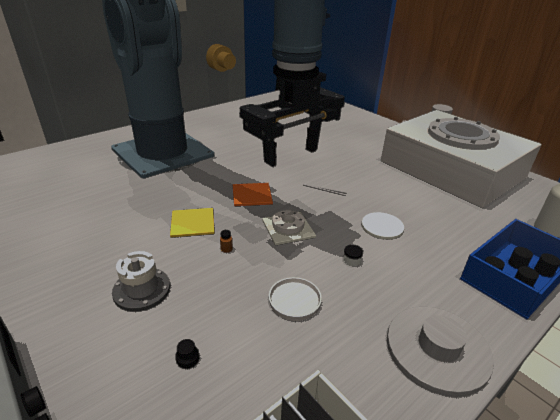

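The clamp ring lies level on the square rest at (290,222); the spacer with its notches and the stem show at (136,265). Now the spacer.

Run:
```python
from h import *
pick(PED,.042+.016); place(RD,.013+.016)
go(DI,.25)
shot("top2");shot("scene2");st("")
```

```text
down t 11.0 [ 0.4727 -0.2687  0.0579] open 0.0878 F [-0.2 -0.1 -0.7]
gripped t 11.6 [ 0.4729 -0.2686  0.0582] open 0.0607 F [-0.9  0.9  1.5]
lifted t 12.7 [ 0.4724 -0.2685  0.1893] open 0.0607 F [-0.3 -0.4 -2.7]
placed t 15.9 [0.6109 0.216  0.0299] open 0.0603 F [ 0.5  0.3 -2. ]
clear t 17.5 [0.6108 0.2158 0.1902] open 0.0887 F [-0.3 -0.6 -0. ]
 t 18.7 [ 0.6529 -0.0717  0.2494] open 0.0885 F [-0.8  0.1 -0.5]
```

View pics/scene2.png

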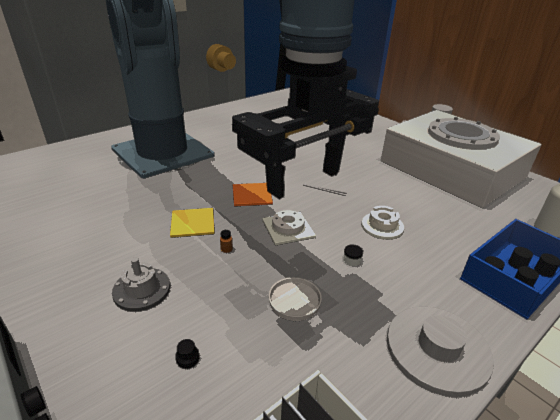

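View pics/top2.png

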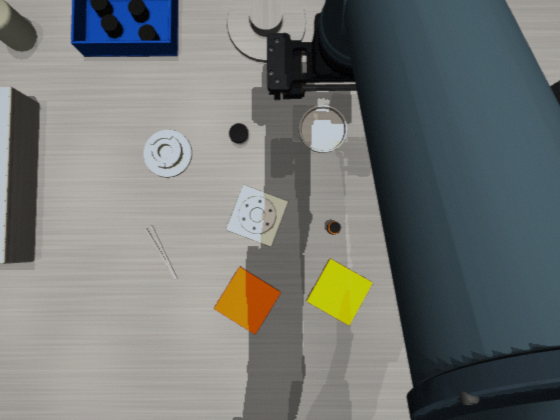

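The spacer stands on the round rest (scene (384,218), top (167,152)), the clamp ring on the square one, and the stem stands bare at (136,266). Now the holder goes to the dish.

Run:
```python
from h import *
pick(PED,.036+.030,25); place(DI,.004+.030)
go(SQ,.25)
shot("scene3");st("")
```

```text
down t 21.0 [ 0.4727 -0.2687  0.0659] open 0.0877 F [ 0.3 -0.5  0. ]
gripped t 22.1 [ 0.4728 -0.2687  0.066 ] open 0.0112 F [ 0.7  0.8 -0.1]
lifted t 23.3 [ 0.4727 -0.2687  0.1901] open 0.011 F [-1.   0.3 -1.6]
placed t 25.6 [ 0.653  -0.0745  0.0349] open 0.0111 F [ 0.4 -0.4 -0.8]
clear t 27.8 [ 0.6528 -0.0746  0.1902] open 0.0882 F [ 0.1 -0.7 -0.1]
 t 28.7 [0.4945 0.047  0.2493] open 0.0882 F [ 0.1 -0.8 -0. ]
```

View pics/scene3.png

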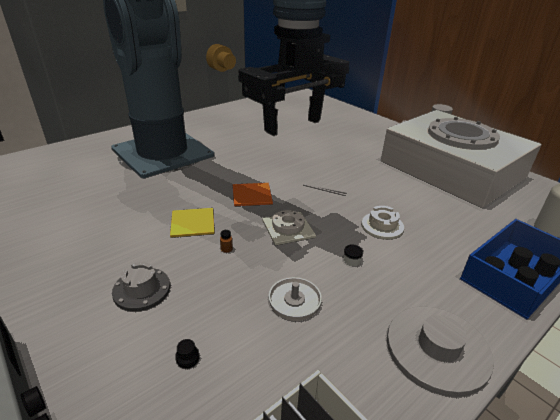

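The holder stands upright mid-dish at (295,296) and the pedestal is empty. Return the spacer.

Run:
```python
from h import *
pick(RD,.013+.016); place(PED,.042+.016)
go(SQ,.25)
c=shot("scene4");t=shot("top4");st("")
a=cv2.resize(c["img"][225:315,95:185,::-1],(400,400),interpolation=2);b=cv2.resize(t["img"][185:265,390:470,::-1],(400,400),interpolation=2)
cv2.imwrite("pics/sp4.png",np.hstack([a,b]))
```

```text
down t 30.9 [0.6109 0.2161 0.0288] open 0.0879 F [ 0.1 -0.3 -0. ]
gripped t 31.4 [0.6111 0.216  0.0292] open 0.0604 F [ 0.  -0.3  1.1]
lifted t 32.7 [0.6101 0.2155 0.1884] open 0.0603 F [ 0.3 -0.4 -3.1]
placed t 35.8 [ 0.4728 -0.2687  0.0589] open 0.0605 F [ 0.8  0.4 -1.7]
clear t 37.3 [ 0.4728 -0.2688  0.1903] open 0.0883 F [-0.9  0.3 -1. ]
 t 38.6 [0.4936 0.0464 0.2495] open 0.088 F [ 0.2 -0.   0.2]
```

View pics/sp4.png

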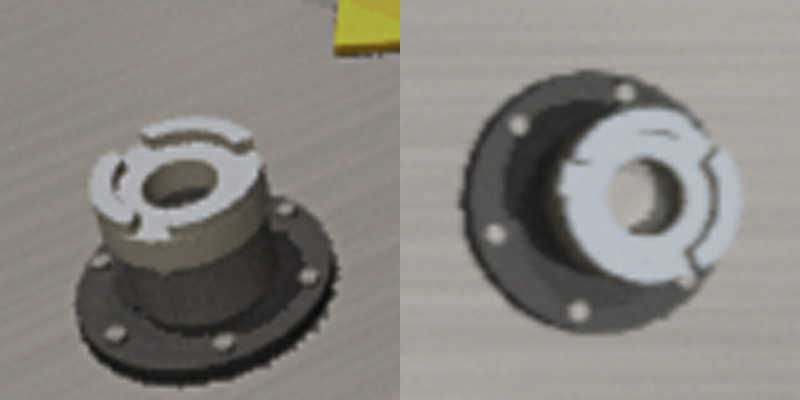

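The spacer sits down flush with no gap (scene crop, seam at row ~260). I compare it with the image from before its removal, then return the clamp ring.

Run:
```python
from h import *
a=np.load("scene1.npz")["img"];b=np.load("scene4.npz")["img"]
f=lambda i:i[235:315,100:185].mean(2).astype(np.float32)
print(cv2.phaseCorrelate(f(a),f(b)),np.argwhere(np.abs(f(a)-f(b))>40).mean(0)+[235,100],(np.abs(f(a)-f(b))>40).sum())
pick(SQ,.013+.017); place(PED,.064+.017)
go(SQ,.25)
c=shot("scene5");t=shot("top5");st("")
for n in("scene","top"):
    A=np.load(n+"0.npz");B=dict(np.load(n+"5.npz"));z=dict(scene=((135,258),150),top=((441,223),130))[n]
    for X in(A,B): r=blob(dict(X),z[0],z[1],.078,win=30);print(n,np.round(r[0],4),round(r[1],4))
p=cv2.resize(c["img"][225:315,95:185,::-1],(400,400),interpolation=2);b=cv2.resize(t["img"][185:265,390:470,::-1],(400,400),interpolation=2)
cv2.imwrite("pics/cl5.png",np.hstack([p,b]))
```

```text
((-0.31287493561784885, 0.16333426223177838), 0.994551727771759) [267.17105263 133.88157895] 76
down t 40.3 [0.4934 0.0482 0.0298] open 0.0884 F [-0.2 -0.1  0.4]
gripped t 40.7 [0.4937 0.0481 0.0302] open 0.0675 F [-0.8  0.1  2.4]
lifted t 42.0 [0.4927 0.0478 0.1889] open 0.0672 F [ 0.7 -0.  -1.2]
placed t 44.3 [ 0.4728 -0.2687  0.082 ] open 0.0672 F [-0.1 -0.1 -0.8]
clear t 45.7 [ 0.473  -0.2689  0.1905] open 0.0882 F [-0.5  0.3 -1.3]
 t 47.0 [0.4936 0.0463 0.2495] open 0.0882 F [-0.5 -0.4 -0.8]
scene [ 0.4722 -0.2683] 0.0652
scene [ 0.4716 -0.2694] 0.0655
top [ 0.4733 -0.2691] 0.0652
top [ 0.4746 -0.2658] 0.1126
```

View pics/cl5.png

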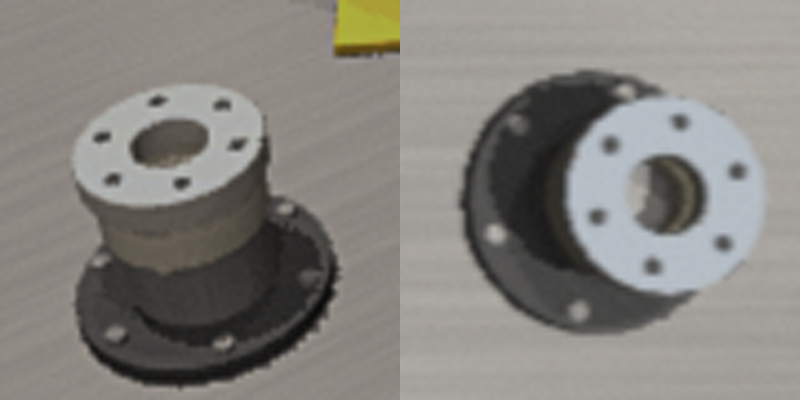

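View pics/scene5.png

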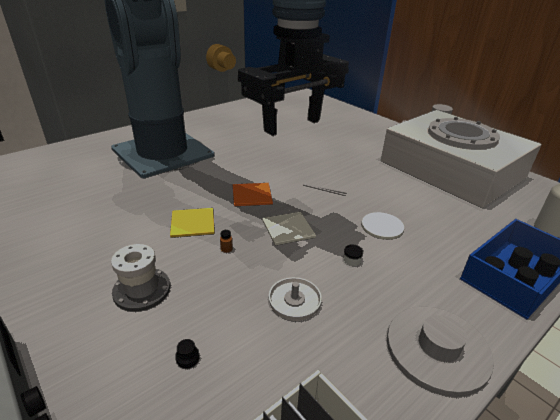

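The clamp ring is back on the stack, within about 1 mm of where it started in the scene view (a ring stuck 5 mm high would show as about 7 mm). The holder is upright in the dish at (295,296), and the vial, jar and loupe haven't moved. Handing in.

Run:
```python
from h import *
ctrl.pause(.5); print(ctrl.finish_job())
```

```text
the job is handed in; nothing more can be done
None
```

The job is handed in after about 48 s of robot time: the last images show the coupon holder upright in the dish, the spacer and clamp ring seated back on the pedestal, and the vial, jar and loupe unmoved; the hand-in call gave no verdict.

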